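# Switch the selector valve to the waste line and start the pump

## Task

Switch the bench's selector valve to the waste line: with a fingertip, gently push its black lever arm round until the ring at its end is centred over the yellow outlet cap. Then press the pump's green button fully down and let it come back up, leaving the lever on yellow. Push only: do not grip or lift anything, and leave the tube rack, the bottle and the jar standing where they are.

Things in the scene. Friction and masses are not known exactly. Their poses are not given: they have to be found in the camera images.
- valve: Selector valve, fixed to the bench: round grey metal plate, 260 mm across, 12 mm thick. Origin on the bench under the plate's centre, z up; the lever's upright pivot passes through it. Four outlet caps on the plate, 110 mm from the pivot, lie 37 and 74 degrees either side of the plate's own -x; steel stubs on the rim mark them. Which colour is where changes.
- lever (a joint): Angle of the black lever about the pivot, rad. At 0 it points along the valve's own -x; positive is anticlockwise seen from above (in the world it points along the valve's yaw + pi + angle). Range -1.7 to 1.7; starts between the middle two outlets. No spring or detents: it stays where it is left (friction about 0.12 N m, so 1.5 to 2 N at mid-arm).
- lever_ring (a point): Centre of the open ring at the lever's end (44 mm outside, 28 mm inside diameter, 28 to 36 mm above the bench), 110 mm from the pivot; it turns with the lever and passes over the outlet caps (tops 20 mm above the bench).
- lever_bar (a point): Middle of the lever's straight bar, 55 mm from the pivot and 39 mm above the bench, on the pivot-to-ring line. The bar is 14 mm wide, its underside 26 mm and top 52 mm above the bench, from the hub (38 mm across, top 52 mm) to 92 mm from the pivot. The place to push is its side.
- outlet_yellow: Yellow outlet cap (waste line), the target: a disc 26 mm across and 8 mm high fixed on the valve plate. Origin at the centre of its underside, 12 mm above the bench.
- outlet_red: Red outlet cap, same size; not the target.
- outlet_blue: Blue outlet cap, same size; not the target.
- outlet_green: Green outlet cap, same size; not the target.
- pump: Pump, fixed to the bench: a white box 110 x 100 x 55 mm (x, y, z) with a green push button in a black housing in the middle of its top. Origin at the centre of its underside. It stands on the robot's left or right of the valve, the tube rack on the other side.
- pump_button_top (a point): Centre of the top face of the pump's green button (28 mm across); it is pressed straight down and goes down with the button.
- pump_button (a joint): Travel of the green button, m: 0 up, 0.006 fully down. A spring raises it again; fully down takes 5 N.
- tube_rack: Bystander, loose: pink block 70 x 100 x 50 mm holding four capped tubes that reach 80 mm above the bench; 0.3 kg. Origin at the centre of its underside.
- reagent_bottle: Bystander, loose: glass bottle with a blue cap, 60 mm across, 125 mm tall, 0.3 kg, beyond the valve. Origin at the centre of its underside.
- sample_jar: Bystander, loose: orange jar with a white lid, 56 mm across, 75 mm tall, 0.15 kg, beyond the valve. Origin at the centre of its underside.
Things that resemble listed ones, but are neither listed nor needed, are in the scene too. There is more than one size of the pump; the job needs the larger.

How it is judged:
By the outcome, as a careful person would: the job done as asked, in the order asked, and still so for the second after the job is handed in, with the robot touching nothing.
It also fails if it takes over 56 s, if anything falls off the work surface, if the arm or the gripper's body presses on something with over 40 N, if the wrist force passes 120 N, or if a joint passes its speed limit or range.

## Robot

A 6-joint arm with a two-finger parallel gripper is mounted at the origin on the work surface. World frame = base frame: x ahead of the robot, y to its left, z up, the work surface at z = 0. Lengths are in mm, angles in rad, forces in N, time in s.
With the tool pointing down it reaches from about 350 to 875 mm from the base axis. Payload 4.2 kg.
Tool frame: the origin (TCP) lies at the very end of the fingers, on their centre line; the grasp point (between the pads) lies 19 mm behind it; z points along the fingers, y is the line along which they close (so a half turn about z gives the same grasp; the last joint's range is limited). The gripper opens to 85 mm and grips with 20 to 120 N. Pads are 22 mm wide; open, the fingers measure 114 mm over their backs; the gripper's body (76 mm by 85 mm) begins 54 mm behind the grasp point. The pads swing forward as they close: fully open they stand 13 mm farther back than shut.
Start: joints at [-0.903, 0.385, 0.008, 0, -1.194, -0.259], TCP at [248.456, -573.471, 231.312] pointing down, gripper open.
Joint ranges: [-3.14, 3.14], [-1.21, 2.06], [-1.07, 1.41], [-3.16, 2.05], [-2.99, -0.16], [-3.1, 3.1]. Speed limits (rad/s): [2.79, 2.79, 3.14, 3.14, 3.14, 3.14].

## Interface

Orientations are given as a unit quaternion [x, y, z, w].
In Python, from bench import arm gives the robot as it stands.
- The arm moves only by the tool servo_tool, never from a script. Its argument "rows" is a list that holds one entry, the list of rows, each a list of 7 numbers: the finger opening in mm, from 0 to 85.4, then the shift along the tool's x, y, z in mm, then the turn, a rotation vector about the tool's x, y, z in rad. A call has 1 to 10 rows; each row is the pose to reach, as a shift and turn from the pose commanded when the call began, along the tool's axes at that moment; what a row does not reach only later rows make up. A row lasts 1/8 s, in which the tool goes at most 62.5 mm and 10.7 degrees, less where a joint would pass 70% of its speed; a pose out of reach is approached as far as the arm can. A call with a gripper value outside its range is refused whole. The fingers move at their own pace and stop on an object; the grip force is fixed at half the most. Time passes only in rows, so rows that repeat a pose let the fingers close. It gives the time, the measured TCP pose, the force, the opening and the grip force at its end, in the units of the state.
- arm.read_state(): the state, without advancing time (a new reading comes with each control period).
- arm.get_image(name): name is "scene" or "side" or "wrist"; returns the picture (384x512x3 uint8, red, green, blue); there is no depth.
- arm.camera_params(name): a dict with "intrinsics" (3x3 intrinsics, pixels), "R" (3x3) and "t" (3): a world point X has camera coordinates R X + t. Camera axes: x right, y down, z forward; pixel columns grow to the right and rows downward; lengths in mm; the calibration is good to about 2 mm. A picture is of the moment at which its call begins: read the wrist's pose just before it. camera_params takes no time and is no camera call; for the wrist camera it gives the pose at the moment of the call.
- arm.job_done(): hands the job in; it is judged then, once.
The state is a dict: "clock": time; "joints": joint angles; "joint_vel": joint speeds; "joint_efforts": joint torques, N m; "position": TCP position; "ee_rot": TCP orientation; "contact_force": force on the tool from outside, world axes, zero at the start; "wrist_torque": the same for the moment, N m; "gripper_width": finger opening in mm; "grasp_force": force on a finger pad.
Only numpy, scipy, OpenCV 4.12 (cv2) and the standard library are available. Lean on these libraries where they do the work, as an engineer would, in place of code of your own. Each camera call takes 0.05 s, during which the arm holds its last target. There are 200 camera calls.

## Working session

There is one attempt and no reset: what is moved stays moved. The work goes in short steps, Python scripts to look and compute and a tool call to move; the robot and the scene stay as the last step left them, time stands still between calls to the robot, and variables do not carry over. Pictures are saved under pics/ and viewed, at most 10 in all, crops included, and the job is handed in when it is done.

Besides the shell and the picture viewer there is one more tool, called after "Request:" as name(argument=value, ...), one argument or row to a line, values as JSON. servo_tool: Moves the arm, as the interface text tells. Its arguments: {"type":"object","properties":{"rows":{"type":"array"}},"required":["rows"]}

```bash
mkdir -p pics; python3 - <<'E'
from bench import arm
import cv2,numpy as np
for n in("scene","side"):
    im=arm.get_image(n);cv2.imwrite(f"pics/{n}0.png",im[:,:,::-1])
    p=arm.camera_params(n);print(n,np.round(p["intrinsics"],1).tolist(),np.round(-p["R"].T@p["t"]),np.round(p["R"],2).tolist())
s=arm.read_state();print(s["clock"],s["position"],s["ee_rot"],s["gripper_width"])
E
```

```text
scene [[393.1, 0.0, 251.8], [0.0, 393.1, 187.3], [0.0, 0.0, 1.0]] [1137.  647.  688.] [[-0.72, 0.7, -0.01], [0.4, 0.4, -0.83], [-0.57, -0.6, -0.56]]
side [[485.1, 0.0, 251.8], [0.0, 485.1, 194.6], [0.0, 0.0, 1.0]] [113. 537. 900.] [[-0.78, -0.62, 0.02], [-0.48, 0.59, -0.65], [0.39, -0.52, -0.76]]
0.1 [ 248.26075751 -572.99739472  230.35609767] [-2.02903301e-01  9.79198309e-01  9.32646869e-04 -2.29631267e-04] 85.42237628345225
```

View pics/scene0.png

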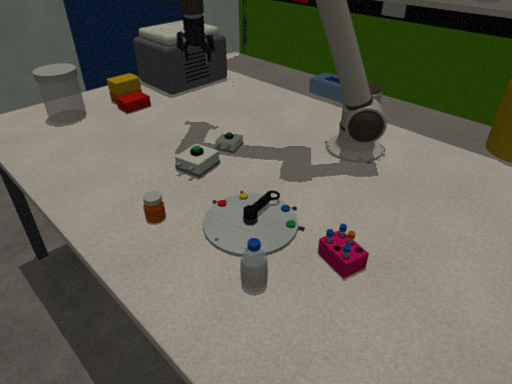

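View pics/side0.png

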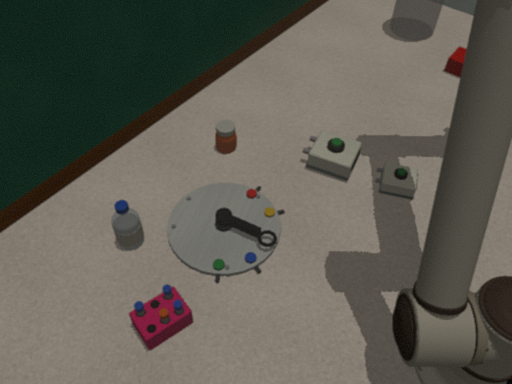

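Scene view: the plate is at (250,222), with red cap (222,203), yellow (243,196), blue (285,208), green (291,224) and the lever ring at (273,196). Pump candidates are the larger box at scene (197,157) / side (336,150) and the small decoy at scene (229,141) / side (400,178). The larger is the one I want. Other yellow or green things: the yellow block at scene (124,86), and the green cap on the plate. The yellow outlet is the disc on the plate, side (270,212).

```bash
cat > h.py <<'E'
import cv2,numpy as np
def ray(p,uv):
    d=p["R"].T@np.linalg.inv(p["intrinsics"])@np.array([*uv,1.]); return -p["R"].T@p["t"],d
def onz(p,uv,z):
    o,d=ray(p,uv); return o+d*(z-o[2])/d[2]
def blob(im,uv,lo,hi,r=14):
    """centroid & area of HSV mask component(s) in window about uv"""
    u,v=uv; hsv=cv2.cvtColor(im,cv2.COLOR_RGB2HSV)
    m=cv2.inRange(hsv,np.array(lo),np.array(hi)); w=np.zeros_like(m); w[v-r:v+r+1,u-r:u+r+1]=255
    n,l,s,c=cv2.connectedComponentsWithStats(m&w)
    if n<2: return None,0
    i=1+s[1:,4].argmax(); return c[i],s[i,4]
E
python3 - <<'E'
from h import *
from bench import arm
px={"side":dict(red=(252,194),yellow=(270,212),blue=(250,258),green=(218,265),btn=(336,145),small=(401,173)),
"scene":dict(red=(222,203),yellow=(243,196),blue=(285,208),green=(291,224),btn=(197,151),small=(229,136))}
rng=dict(red=((0,120,80),(8,255,255)),yellow=((18,110,80),(35,255,255)),blue=((100,110,60),(125,255,255)),green=((45,80,20),(85,255,255)))
for n in px:
    im=cv2.imread(f"pics/{n}0.png")[:,:,::-1].copy();p=arm.camera_params(n)
    for k,uv in px[n].items():
        c,a=blob(im,uv,*rng.get(k,rng["green"]),r=9)
        if a: print(n,k,np.round(c,1),a,np.round(onz(p,c,70 if k in("btn","small") else 20)))
    if n=="side": print("ring",onz(p,(267,239),32).round(),"hub",onz(p,(223,217),52).round())
    else: print("ring",onz(p,(273,196),32).round(),"hub",onz(p,(250,209),52).round())
    h=cv2.inRange(cv2.cvtColor(im,cv2.COLOR_RGB2HSV),np.array((0,0,0)),np.array((180,255,40)))
im=cv2.imread("pics/side0.png")[120:290,150:430];cv2.imwrite("pics/crop1.png",cv2.resize(im,None,fx=2.8,fy=2.8,interpolation=cv2.INTER_CUBIC))
E
```

```text
side red [251.3 192.7] 65 [573. -63.  20.]
side yellow [269.3 211.5] 73 [505. -45.  20.]
side blue [250.4 257.2] 82 [461.  81.  20.]
side green [218.2 264. ] 89 [503. 137.  20.]
side btn [336.2 142.2] 82 [ 487. -292.   70.]
side small [401.  171.8] 54 [ 314. -304.   70.]
ring [457.  28.  32.] hub [561.  54.  52.]
scene red [221.3 202.1] 36 [573. -69.  20.]
scene yellow [243.2 195.1] 37 [505. -50.  20.]
scene blue [285.  207.5] 42 [463.  77.  20.]
scene green [290.3 223.4] 52 [504. 133.  20.]
scene btn [196.  148.7] 47 [ 483. -298.   70.]
scene small [228.6 134.4] 19 [ 339. -300.   70.]
ring [458.  26.  32.] hub [566.  43.  52.]
```

View pics/crop1.png

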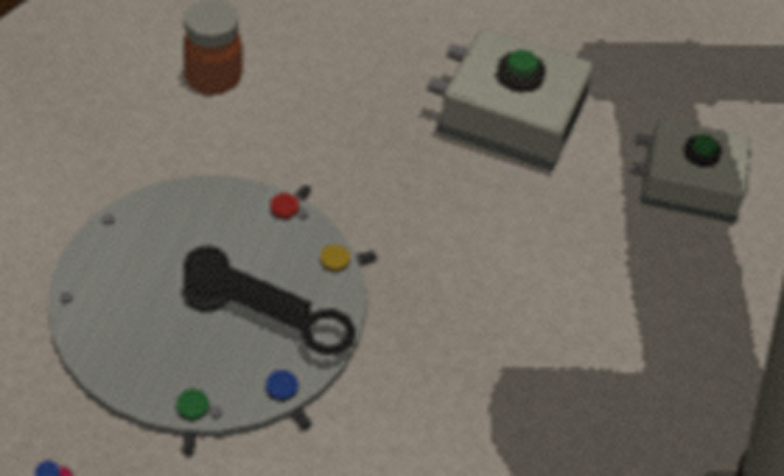

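Caps fit the description: red–green 212.7 mm (expected 211.5), yellow–blue 133.6 (132.4). The pivot comes out at (567,44) and the ring at radius 111. The lever world angle is about 189° and yellow is at 236°, so the lever needs +47° anticlockwise (towards −y). The crop confirms the yellow cap and the larger pump, with its button at (521,68) in the crop. Next I close the fingers and go above the blue side of the lever.

Request:
servo_tool(
  rows=[
    [[0, -30, 31, 0, 0, 0, 0.02], [0, -80, 81, 0, 0, 0, 0.05], [0, -130, 132, 0, 0, 0, 0.08], [0, -180, 183, 5, 0, 0, 0.1], [0, -230, 234, 10, 0, 0, 0.13], [0, -280, 285, 20, 0, 0, 0.16], [0, -330, 336, 30, 0, 0, 0.19], [0, -380, 387, 40, 0, 0, 0.21], [0, -430, 438, 50, 0, 0, 0.23], [0, -465, 474, 60, 0, 0, 0.25]],
  ],
)

```text
clock: 1.35
position: [465.0, -9.1, 181.2]
ee_rot: [-0.079, 0.997, 0.0, 0.0]
contact_force: [0.5, -0.7, 0.3]
gripper_width: 0.2
grasp_force: 0.0
```

Request:
servo_tool(
  rows=[
    [[0, -15, 15, 10, 0, 0, 0], [0, -15, 15, 20, 0, 0, 0], [0, -15, 15, 20, 0, 0, 0], [0, -15, 15, 20, 0, 0, 0]],
  ],
)

```text
clock: 1.85
position: [476.9, 4.8, 161.6]
ee_rot: [-0.078, 0.997, -0.0, 0.0]
contact_force: [0.1, 0.2, -0.4]
gripper_width: -0.2
grasp_force: 0.0
```

```bash
python3 - <<'E'
from bench import arm
import cv2,numpy as np
s=arm.read_state();p=arm.camera_params("wrist")
im=arm.get_image("wrist");cv2.imwrite("pics/w1.png",im[:,:,::-1])
np.savez("w1.npz",**{k:np.array(p[k]) for k in("intrinsics","R","t")})
print(s["clock"],s["position"],s["ee_rot"],s["gripper_width"],s["contact_force"])
E
```

```text
1.85 [476.85746636   4.79236543 161.57955898] [-7.83946278e-02  9.96922403e-01 -5.93496754e-05  4.54935802e-05] -0.21412053186933402 [ 0.11050549  0.16560672 -0.37841222]
```

View pics/w1.png

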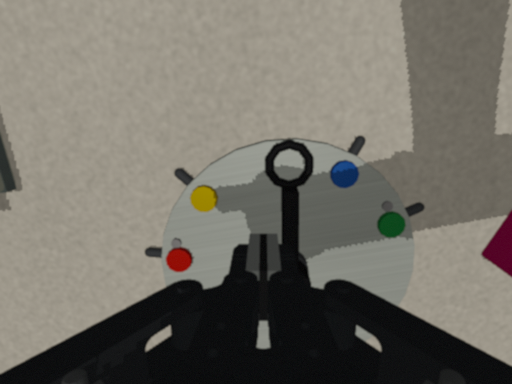

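The wrist view shows yellow (204,198), red (179,260), blue (344,174), green (391,224), and the ring at (289,164) with the lever bar running down from it. The closed fingertips are at (263,240).

```bash
cat >> h.py <<'E'
HSV=dict(red=((0,120,60),(8,255,255)),yellow=((18,110,60),(35,255,255)),blue=((100,110,40),(125,255,255)),green=((45,80,20),(85,255,255)))
def ringc(im,uv,r=30,tol=12):
    """centre of the dark ring: mean of its outer and inner contour centres"""
    g=cv2.cvtColor(im,cv2.COLOR_RGB2GRAY); u,v=uv
    m=(g[v-r:v+r,u-r:u+r]<45).astype(np.uint8)
    cs,h=cv2.findContours(m,cv2.RETR_CCOMP,cv2.CHAIN_APPROX_NONE)
    ho=[c for c,k in zip(cs,h[0]) if k[3]>=0]
    c=max(ho,key=cv2.contourArea); (x,y),rad=cv2.minEnclosingCircle(c); M=cv2.moments(c)
    return np.array([M["m10"]/M["m00"]+u-r,M["m01"]/M["m00"]+v-r]),rad
E
python3 - <<'E'
from h import *
p=np.load("w1.npz");im=cv2.imread("pics/w1.png")[:,:,::-1].copy()
C={}
for k,uv in dict(red=(179,260),yellow=(204,198),blue=(344,174),green=(391,224)).items():
    c,a=blob(im,uv,*HSV[k],r=18);C[k]=onz(p,c,20);print(k,c.round(1),a,C[k].round(1))
c,rad=ringc(im,(289,164));R=onz(p,c,32);print("ring",c.round(1),rad,R.round(1))
rg=(C["red"]+C["green"])/2;yb=(C["yellow"]+C["blue"])/2;u=(rg-yb);print(np.linalg.norm(u));u/=np.linalg.norm(u)
P=rg+u*30.3;print("P",P.round(1))
for n,q in dict(R=R,**C).items():
    d=q-P;print(n,np.hypot(*d[:2]).round(1),np.degrees(np.arctan2(d[1],d[0])).round(1)%360)
E
```

```text
red [178.7 259.3] 484 [570.9 -65.9  20. ]
yellow [203.6 198.3] 553 [503.8 -48.1  20. ]
blue [344.1 173.9] 573 [460.3  76.3  20. ]
green [390.9 224.1] 547 [501.5 131.9  20. ]
ring [288.7 164. ] 17.281156539916992 [456.9  23.3  32. ]
57.36318022847021
P [564.8  43.   20. ]
R 109.6 190.4
red 109.0 273.2
yellow 109.6 236.2
blue 109.7 162.3
green 109.1 125.5
```

Request:
servo_tool(
  rows=[
    [[0, -8, 20, 0, 0, 0, 0], [0, -20, 50, 10, 0, 0, 0], [0, -24, 58, 35, 0, 0, 0], [0, -24, 58, 60, 0, 0, 0], [0, -24, 58, 85, 0, 0, 0], [0, -24, 58, 108, 0, 0, 0], [0, -24, 58, 122, 0, 0, 0], [0, -24, 58, 128, 0, 0, 0], [0, -24, 58, 128, 0, 0, 0]],
  ],
)

```text
clock: 3.02
position: [492.0, 67.0, 33.6]
ee_rot: [-0.079, 0.997, 0.0, 0.0]
contact_force: [-0.6, -0.1, -0.2]
gripper_width: 0.2
grasp_force: 0.0
```

```bash
cat >> h.py <<'E'
from scipy.spatial.transform import Rotation as Ro
def plan(s,pts,dz=0):
    R=Ro.from_quat(s["ee_rot"]).as_matrix()
    for x,y,a in pts: # tcp xy, wanted tool-x world angle deg
        d=R.T@np.array([x-s["position"][0],y-s["position"][1],dz])
        a0=np.degrees(np.arctan2(R[1,0],R[0,0]))
        print(d.round(1), round(np.radians(-((a-a0+180)%360-180)),3))
def arc(th,o,P=(565,43),r=68):
    t=np.radians(th);return P[0]+r*np.cos(t)+o*np.sin(t),P[1]+r*np.sin(t)-o*np.cos(t),th
E
python3 - <<'E'
from h import *
from bench import arm
s=arm.read_state()
plan(s,[arc(190.4,o) for o in(30,25,21.5)]+[arc(t,21.5) for t in(193,196,199,202,205,208,211,214,217,220,223,226)])
E
```

```text
[ 0.4 -6.8 -0. ] -0.023
[  0.3 -11.8   0. ] -0.023
[  0.2 -15.3   0. ] -0.023
[  1.  -18.4  -0. ] -0.068
[  1.8 -22.1  -0. ] -0.121
[  2.4 -25.7  -0. ] -0.173
[  2.8 -29.5  -0. ] -0.225
[  3.  -33.2  -0. ] -0.278
[  3.  -36.9  -0. ] -0.33
[  2.8 -40.6  -0. ] -0.382
[  2.4 -44.4  -0. ] -0.435
[  1.9 -48.   -0. ] -0.487
[  1.1 -51.7   0. ] -0.539
[  0.1 -55.3   0. ] -0.592
[ -1.  -58.9   0. ] -0.644
```

Request:
servo_tool(
  rows=[
    [[0, 0.4, -6, 0, 0, 0, -0.02], [0, 0.3, -11, 0, 0, 0, -0.02], [0, 0.3, -14, 0, 0, 0, -0.03], [0, 0.7, -17, 0, 0, 0, -0.05], [0, 1.4, -20, 0, 0, 0, -0.09], [0, 2, -23, 0, 0, 0, -0.14], [0, 2.4, -26, 0, 0, 0, -0.18], [0, 2.8, -29, 0, 0, 0, -0.22], [0, 3, -32, 0, 0, 0, -0.26], [0, 3, -35, 0, 0, 0, -0.3]],
  ],
)

```text
clock: 4.28
position: [494.6, 32.3, 33.6]
ee_rot: [-0.229, 0.974, 0.0, 0.0]
contact_force: [-0.5, 1.3, 1.9]
gripper_width: -0.1
grasp_force: 1.0
```

```bash
python3 - <<'E'
from h import *
from bench import arm
s=arm.read_state();p=arm.camera_params("wrist")
im=arm.get_image("wrist");cv2.imwrite("pics/w2.png",im[:,:,::-1])
np.savez("w2.npz",**{k:np.array(p[k]) for k in("intrinsics","R","t")})
print(s["clock"],s["position"],s["contact_force"])
plan(s,[arc(t,21.5) for t in(206,208,210,212,214,216,218,220,223,226)])
E
```

```text
4.275 [494.62373053  32.25631903  33.62036718] [-0.49728821  1.31930886  1.87893537]
[ 0.   0.3 -0. ] 0.007
[ 0.8 -2.1 -0. ] -0.028
[ 1.4 -4.5 -0. ] -0.063
[ 2.  -6.9 -0. ] -0.097
[ 2.4 -9.4 -0. ] -0.132
[  2.8 -11.8  -0. ] -0.167
[  3.1 -14.3  -0. ] -0.202
[  3.3 -16.8  -0. ] -0.237
[  3.5 -20.5  -0. ] -0.289
[  3.5 -24.2  -0. ] -0.342
```

View pics/w2.png

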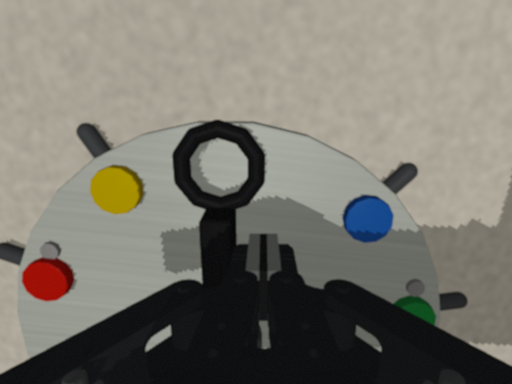

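The finger is now against the bar and pushing. The ring is at (219,167) and the yellow cap at (117,190).

```bash
cat >> h.py <<'E'
def meas(im,p,ruv,yuv,P=np.array([565,43.])):
    c,rad=ringc(im,ruv,r=50);R=onz(p,c,36)[:2];o=onz(p,c,28)[:2];R=(R+o)/2
    d,a=blob(im,yuv,*HSV["yellow"],r=40);Y=onz(p,d,20)[:2]
    f=lambda q:np.degrees(np.arctan2(*(q-P)[::-1]))%360
    print("ring",c.round(1),round(rad,1),R.round(1),f(R).round(2),np.hypot(*(R-P)).round(1),"yel",d.round(1),a,Y.round(1),f(Y).round(2),np.hypot(*(Y-P)).round(1)); return f(R)
E
python3 - <<'E'
from h import *
meas(cv2.imread("pics/w2.png")[:,:,::-1].copy(),np.load("w2.npz"),(219,167),(117,190))
E
```

```text
ring [219.  166.7] 31.6 [466.5  -5.6] 206.26 109.8 yel [116.2 189.2] 1988 [503.6 -48.1] 235.99 109.8
```

```bash
python3 - <<'E'
from h import *
from bench import arm
s=arm.read_state()
plan(s,[arc(t,21.3) for t in(209,212,215,218,221,224,226.5,229,231,232.5)])
E
```

```text
[ 1.  -3.2 -0. ] -0.044
[ 1.9 -6.9 -0. ] -0.097
[  2.6 -10.5  -0. ] -0.149
[  3.  -14.2  -0. ] -0.202
[  3.3 -18.   -0. ] -0.254
[  3.4 -21.7  -0. ] -0.306
[  3.3 -24.8  -0. ] -0.35
[  3.1 -27.9  -0. ] -0.394
[  2.8 -30.4  -0. ] -0.428
[  2.6 -32.2  -0. ] -0.455
```

Request:
servo_tool(
  rows=[
    [[0, 1, -3.2, 0, 0, 0, -0.044], [0, 1.9, -6.9, 0, 0, 0, -0.097], [0, 2.6, -10.5, 0, 0, 0, -0.149], [0, 3, -14.2, 0, 0, 0, -0.2], [0, 3.3, -18, 0, 0, 0, -0.254], [0, 3.4, -21.7, 0, 0, 0, -0.306], [0, 3.3, -24.8, 0, 0, 0, -0.35], [0, 3.1, -27.9, 0, 0, 0, -0.394], [0, 2.8, -30.4, 0, 0, 0, -0.428], [0, 2.6, -32, 0, 0, 0, -0.455]],
  ],
)

```text
clock: 5.58
position: [506.2, 2.3, 33.4]
ee_rot: [-0.442, 0.897, 0.0, 0.0]
contact_force: [-1.1, 2.2, 1.0]
gripper_width: -0.1
grasp_force: 0.8
```

Request:
servo_tool(
  rows=[
    [[0, 0, 0, 0, 0, 0, 0], [0, 0, 0, 0, 0, 0, 0]],
  ],
)

```text
clock: 5.82
position: [506.0, 2.0, 33.3]
ee_rot: [-0.441, 0.897, -0.0, -0.0]
contact_force: [-0.0, 0.5, -0.3]
gripper_width: 0.0
grasp_force: 0.0
```

```bash
python3 - <<'E'
from h import *
from bench import arm
s=arm.read_state();p=arm.camera_params("wrist")
im=arm.get_image("wrist");cv2.imwrite("pics/w3.png",im[:,:,::-1])
print(s["clock"],s["position"],s["contact_force"])
try: t=meas(im,p,(219,167),(200,170))
except Exception as e: print(e)
plan(s,[arc(t,21.3) for t in(233,234,235,236,237)])
E
```

```text
5.825 [506.0019674    2.0358564   33.27724736] [-0.03182118  0.4952984  -0.26116927]
ring [219.1 168.9] 31.5 [497.4 -43.8] 232.07 110.0 yel [209.7 165.3] 1516 [502.9 -46.9] 235.37 109.3
[-0.2 -1.2 -0. ] -0.012
[ 0.1 -2.4 -0. ] -0.029
[ 0.4 -3.6 -0. ] -0.046
[ 0.7 -4.8 -0. ] -0.064
[ 1. -6. -0.] -0.081
```

View pics/w3.png

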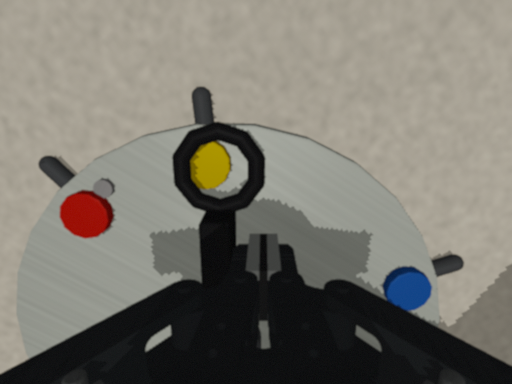

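The ring (219,169) is nearly over yellow (about 207,165, partly hidden by the ring), roughly 4° short.

Request:
servo_tool(
  rows=[
    [[0, 0, -1.5, 0, 0, 0, -0.02], [0, 0.3, -3, 0, 0, 0, -0.04], [0, 0.6, -4.2, 0, 0, 0, -0.055], [0, 0.7, -4.8, 0, 0, 0, -0.066], [0, 0.7, -4.8, 0, 0, 0, -0.066], [0, 0.7, -4.8, 0, 0, 0, -0.066]],
  ],
)

```text
clock: 6.62
position: [509.3, -1.3, 33.2]
ee_rot: [-0.47, 0.882, 0.0, -0.0]
contact_force: [-1.3, -0.6, -0.2]
gripper_width: 0.2
grasp_force: 0.8
```

```bash
python3 - <<'E'
from h import *
from bench import arm
s=arm.read_state();p=arm.camera_params("wrist")
im=arm.get_image("wrist");cv2.imwrite("pics/w4.png",im[:,:,::-1])
print(s["clock"],s["position"],s["contact_force"])
t=meas(im,p,(219,168),(219,168))
E
```

```text
6.625 [509.25301063  -1.34285958  33.16037594] [-1.28857619 -0.55235753 -0.21991705]
ring [219.2 167.8] 31.5 [503.2 -48. ] 235.85 110.0 yel [219.1 162.7] 1961 [504.6 -49. ] 236.7 110.0
```

The ring and the cap agree to within about 1 mm. I'll back off, rise and check.

Request:
servo_tool(
  rows=[
    [[0, 0, 4, 0, 0, 0, 0], [0, 0, 12, 0, 0, 0, 0], [0, 0, 16, -10, 0, 0, 0], [0, 0, 16, -40, 0, 0, 0], [0, 0, 16, -75, 0, 0, 0], [0, 0, 16, -105, 0, 0, 0], [0, 0, 16, -120, 0, 0, 0], [0, 0, 16, -120, 0, 0, 0]],
  ],
)

```text
clock: 7.68
position: [497.1, 8.1, 155.3]
ee_rot: [-0.471, 0.882, -0.0, 0.002]
contact_force: [0.0, -0.1, -0.3]
gripper_width: -0.3
grasp_force: 0.0
```

```bash
python3 - <<'E'
from h import *
from bench import arm
from scipy.optimize import least_squares
s=arm.read_state();p=arm.camera_params("wrist")
im=arm.get_image("wrist");cv2.imwrite("pics/w5.png",im[:,:,::-1])
print(s["clock"],s["position"],s["contact_force"])
m=cv2.inRange(cv2.cvtColor(im,cv2.COLOR_RGB2HSV),*map(np.array,HSV["yellow"]));M=cv2.moments(m,True);y=(int(M["m10"]/M["m00"]),int(M["m01"]/M["m00"]));print(y)
try: meas(im,p,y,y)
except Exception as e: print(e)
# pump button: least-squares meeting of the two rays
A=[];b=[]
for n,uv in(("side",(336.2,142.2)),("scene",(196,148.7))):
    o,d=ray(arm.camera_params(n),uv);d/=np.linalg.norm(d);Q=np.eye(3)-np.outer(d,d);A.append(Q);b.append(Q@o)
X=np.linalg.lstsq(np.vstack(A),np.hstack(b),rcond=None)[0];print("btn",X.round(1))
plan(s,[(X[0],X[1],236)])
E
```

```text
7.675 [497.07695078   8.13043658 155.28898554] [ 0.02386958 -0.13560825 -0.28544525]
(220, 132)
ring [220.8 134.6] 18.4 [503.  -47.6] 235.61 109.8 yel [220.6 132.2] 699 [504.  -49.1] 236.49 110.5
btn [ 486.2 -291.5   72.7]
[ 254.9 -157.8   -0.5] 0.003
```

View pics/w5.png

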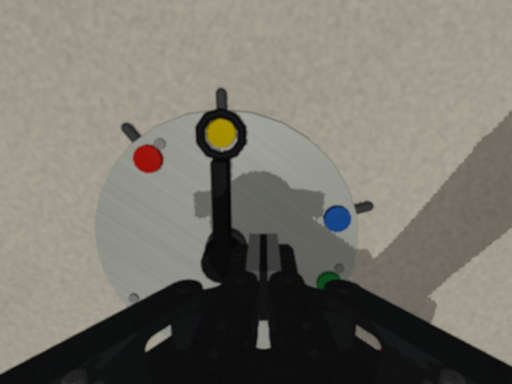

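The lever is on yellow: ring (221,135), cap (220,132), about 1.5 mm apart. Next I go to a point short of the pump button for a close look.

Request:
servo_tool(
  rows=[
    [[0, 25, -20, 0, 0, 0, 0], [0, 60, -48, 0, 0, 0, 0], [0, 95, -77, 0, 0, 0, 0], [0, 130, -105, 0, 0, 0, 0], [0, 165, -135, 0, 0, 0, 0], [0, 185, -152, 0, 0, 0, 0], [0, 190, -158, 0, 0, 0, 0], [0, 190, -158, 0, 0, 0, 0]],
  ],
)

```text
clock: 8.72
position: [521.2, -238.0, 152.4]
ee_rot: [-0.47, 0.883, 0.001, -0.001]
contact_force: [-0.2, 0.0, -0.8]
gripper_width: -0.1
grasp_force: 0.0
```

```bash
python3 - <<'E'
from h import *
from bench import arm
s=arm.read_state();p=arm.camera_params("wrist")
im=arm.get_image("wrist");cv2.imwrite("pics/w6.png",im[:,:,::-1])
print(s["clock"],s["position"])
m=cv2.inRange(cv2.cvtColor(im,cv2.COLOR_RGB2HSV),*map(np.array,HSV["green"]))
n,l,st,c=cv2.connectedComponentsWithStats(m)
for i in range(1,n):
    if st[i,4]>60:
        X=onz(p,c[i],72);w=np.linalg.norm(onz(p,c[i]+[st[i,2]/2,0],72)-X)*2
        print(c[i].round(1),st[i],X.round(1),"dia",w.round(1)); plan(s,[(X[0],X[1],236)])
E
```

```text
8.725 [ 521.18414642 -238.00675447  152.42931195]
[263.6 106.9] [ 243   85   43   44 1485] [ 484.  -293.7   72. ] dia 29.1
[67.  -0.2  0. ] 0.002
```

View pics/w6.png

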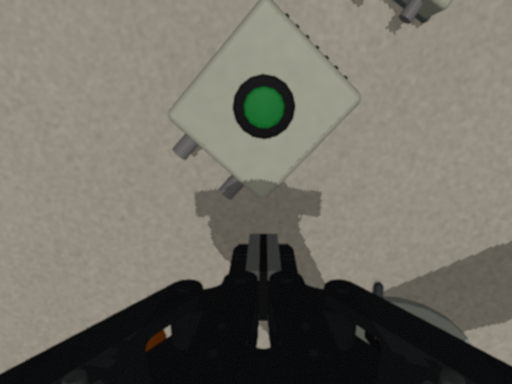

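The close view shows the large white pump with the green button at (264,107). It measures 29 mm across (28 given), at (484,−294). I go above it and descend.

Request:
servo_tool(
  rows=[
    [[0, 30, 0, 0, 0, 0, 0], [0, 60, 0, 0, 0, 0, 0], [0, 67, 0, 15, 0, 0, 0], [0, 67, 0, 40, 0, 0, 0], [0, 67, 0, 60, 0, 0, 0], [0, 67, 0, 70, 0, 0, 0], [0, 67, 0, 73, 0, 0, 0], [0, 67, 0, 73, 0, 0, 0]],
  ],
)

```text
clock: 9.78
position: [484.7, -293.6, 80.6]
ee_rot: [-0.471, 0.882, -0.0, 0.0]
contact_force: [0.0, -0.0, 0.5]
gripper_width: 0.0
grasp_force: 0.0
```

Request:
servo_tool(
  rows=[
    [[0, 0, 0, 1.5, 0, 0, 0], [0, 0, 0, 3, 0, 0, 0], [0, 0, 0, 5, 0, 0, 0], [0, 0, 0, 5, 0, 0, 0]],
  ],
)

```text
clock: 10.28
position: [484.5, -293.9, 75.6]
ee_rot: [-0.471, 0.882, -0.0, 0.0]
contact_force: [-0.3, 0.8, 1.5]
gripper_width: -0.1
grasp_force: 1.1
```

Request:
servo_tool(
  rows=[
    [[0, 0, 0, 1, 0, 0, 0], [0, 0, 0, 2, 0, 0, 0], [0, 0, 0, 2, 0, 0, 0]],
  ],
)

```text
clock: 10.65
position: [484.5, -293.9, 73.5]
ee_rot: [-0.471, 0.882, -0.0, 0.0]
contact_force: [0.6, -0.5, 2.8]
gripper_width: 0.2
grasp_force: 1.7
```

Request:
servo_tool(
  rows=[
    [[0, 0, 0, 1, 0, 0, 0], [0, 0, 0, 2, 0, 0, 0], [0, 0, 0, 2, 0, 0, 0]],
  ],
)

```text
clock: 11.02
position: [484.5, -293.9, 71.5]
ee_rot: [-0.471, 0.882, -0.0, 0.0]
contact_force: [1.0, 0.3, 4.4]
gripper_width: 0.1
grasp_force: 2.3
```

Request:
servo_tool(
  rows=[
    [[0, 0, 0, 1, 0, 0, 0], [0, 0, 0, 2, 0, 0, 0], [0, 0, 0, 2, 0, 0, 0]],
  ],
)

```text
clock: 11.4
position: [484.5, -294.0, 71.0]
ee_rot: [-0.471, 0.882, -0.001, 0.0]
contact_force: [-1.7, 2.9, 12.4]
gripper_width: -0.1
grasp_force: 6.3
```

The force rose linearly to about 5 N and then jumped to 12 N as motion stopped, so that is the end of travel. I'll hold a touch firmer, then release.

Request:
servo_tool(
  rows=[
    [[0, 0, 0, 1, 0, 0, 0], [0, 0, 0, 1, 0, 0, 0], [0, 0, 0, 1, 0, 0, 0]],
  ],
)

```text
clock: 11.78
position: [484.6, -294.0, 70.9]
ee_rot: [-0.471, 0.882, -0.001, 0.0]
contact_force: [-3.5, 2.8, 15.6]
gripper_width: -0.2
grasp_force: 8.6
```

Request:
servo_tool(
  rows=[
    [[0, 0, 0, -4, 0, 0, 0], [0, 0, 0, -8, 0, 0, 0], [0, 0, 0, -15, 0, 0, 0], [0, 0, 0, -35, 0, 0, 0], [0, -20, 0, -60, 0, 0, 0], [0, -50, 0, -80, 0, 0, 0], [0, -70, 0, -85, 0, 0, 0], [0, -70, 0, -85, 0, 0, 0]],
  ],
)

```text
clock: 12.78
position: [523.4, -234.5, 152.6]
ee_rot: [-0.471, 0.882, 0.001, -0.0]
contact_force: [0.3, -0.2, 0.4]
gripper_width: 0.2
grasp_force: 0.0
```

```bash
python3 - <<'E'
from h import *
from bench import arm
s=arm.read_state();p=arm.camera_params("wrist");im=arm.get_image("wrist")
print(s["clock"],s["position"],s["contact_force"])
m=cv2.inRange(cv2.cvtColor(im,cv2.COLOR_RGB2HSV),*map(np.array,HSV["green"]))
n,l,st,c=cv2.connectedComponentsWithStats(m)
for i in range(1,n):
    if st[i,4]>200: print("btn",c[i].round(1),st[i],onz(p,c[i],72).round(1))
a=arm.get_image("scene");b=arm.get_image("side")
o=np.vstack([cv2.resize(a[120:310,120:380],None,fx=1.5,fy=1.5),cv2.resize(b[100:290,100:360],None,fx=1.5,fy=1.5)])
cv2.imwrite("pics/end.png",o[:,:,::-1])
E
```

```text
12.775 [ 523.35818872 -234.49651047  152.64472276] [ 0.34763884 -0.24839255  0.40570175]
btn [263.8 100.1] [ 243   78   43   45 1510] [ 483.8 -293.9   72. ]
```

View pics/end.png

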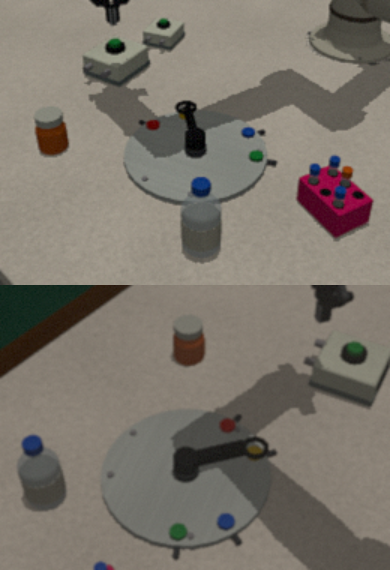

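The lever ring is still over yellow: (185,108) in the scene half and (256,449) in the side half. The button is back up, the bystanders are standing where they were, and the gripper is clear of everything.

```bash
python3 -c "from bench import arm;print(arm.job_done())"
```

```text
the job is handed in; nothing more can be done
None
```

The job is handed in at about 13 s: the lever ring sits over the yellow cap (about 1.5 mm off centre by camera), the larger pump's button was pressed to its stop and came back up, and the rack, bottle and jar were not touched.

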